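Put the condiments back on their own trivets

ROBOT

A 6-joint arm with a two-finger parallel gripper is mounted at the origin on a cart in front of the work surface, level with it; the furniture and walls round the work are solid. World frame = base frame: x ahead of the robot, y to its left, z up, the work surface at z = 0. Lengths are in m, angles in rad, forces in N, time in s.
With the tool pointing down it reaches from about 0.4 to 0.825 m from the base axis. Payload 7 kg.
Tool frame: the origin (TCP) lies on the front face of the gripper's body, between the roots of the fingers; the fingertips stand 66 mm ahead of it and the grasp point (between the pads) lies 47 mm ahead of it (finger_overhang is the distance from the TCP to the fingertips, in m); z points along the fingers, y is the direction in which the jaws open and shut (so a half turn about z gives the same grasp; the last joint's range is limited). The gripper opens to 88 mm and grips with 3 to 60 N. Pads are 19 mm wide; open, the fingers measure 130 mm over their backs; the gripper's body (78 mm by 193 mm) begins 47 mm behind the grasp point.
Start: joints at [1.556, 0.359, 0.012, 0, -1.224, -0.288], TCP at [0.201, 0.644, 0.292] pointing down, gripper open.
Joint ranges: [-3.07, 3.07], [-1.43, 2.12], [-1.02, 1.25], [-3.03, 1.67], [-3.05, -0], [-3.03, 3.03]. Speed limits (rad/s): [2.39, 2.39, 3.01, 3.14, 3.14, 3.14].

INTERFACE

Orientations are given as [roll, pitch, yaw] about the fixed x, y, z axes, in that order (R = Rz(yaw) Ry(pitch) Rx(roll)).
In Python, from cell import sense, camera, camera_model, close_job, search_frame, silhouettes, finger_overhang gives the robot as it stands.
- The arm moves only by the tool send_rows, never from a script. Its argument "targets" is text: rows parted by semicolons, each of 4 numbers parted by spaces: the shift along the tool's x, y, z in cm, then the turn about the tool's z in degrees. In form: dx dy dz roll; .... A call has 1 to 5 rows; each row is the pose to reach, as a shift and turn from the pose commanded when the call began, along the tool's axes at that moment; what a row does not reach only later rows make up. A row lasts 1/10 s, in which the tool goes at most 50 mm and 8.59 degrees, less where a joint would pass 70% of its speed; a pose out of reach is approached as far as the arm can. A call with a gripper value outside its range is refused whole. "jaw" is the closure, from -1 (fully open) to 1 (shut), so that 0 is half open, set as the call begins (left out, the last holds). The fingers move at their own pace and stop on an object; "squeeze" is the grip in N (left out, the last holds). Time passes only in rows, so rows that repeat a pose let the fingers close. It gives the time, the measured TCP pose, the force and the opening at its end, in the units of the state.
- sense(): the state, without advancing time (a new reading comes with each control period).
- camera(name): name is "scene" or "top" or "wrist"; returns (picture, depth): 384x512x3 uint8, blue, green, red; 384x512 float32, m along the optical axis (not along the pixel's ray), 0 where there is no reading.
- camera_model(name): a dict with "camera_matrix" (3x3 intrinsics, pixels), "camera_from_world" (4x4, takes a point from world to camera coordinates); the wrist camera has in their place "hand_eye" (4x4, takes a point from camera to tool coordinates, whose origin is the TCP and whose axes are the flange's). Camera axes: x right, y down, z forward; pixel columns grow to the right and rows downward; lengths in m; the calibration is good to about 2 mm. A picture is of the moment at which its call begins: read the wrist's pose just before it. camera_model takes no time and is no camera call.
- close_job(): hands the job in, once; it reports no verdict.
Trained networks look in the newest picture that a camera, given by its name, has taken for a name from the list of things; names that differ only in an ending like _2 or _b are one class to them, and where a whole thing is asked for, a point or a joint stands for the part that bears it (a point fixed in the world has none). Each returns a list of dicts, best first, with "score" (0 to 1); they miss things now and then, are a little off and sometimes report something else, mostly with a low value. They report only what shows in the picture. A call takes as long as a camera call.
- search_frame(camera, label): "at" ([x, y, z] in m, in world coordinates, good to about 4 mm: the middle of the surface that is visible of it).
- silhouettes(camera, label): "mask" (384x512 bool, what is visible of it).
The state is a dict: "time_s": time; "qpos": joint angles; "qvel": joint speeds; "joint_efforts": joint torques, N m; "position": TCP position; "tcp_rot": TCP orientation; "force": force on the tool from outside, world axes, zero at the start; "ft_torque": the same for the moment, N m; "opening": opening from 0.0 (shut) to 1.0 (fully open).
Only numpy, scipy, OpenCV 4.12 (cv2) and the standard library are available. Lean on these libraries where they do the work, as an engineer would, in place of code of your own. Each camera call takes 0.05 s, during which the arm holds its last target.

TASK

The four condiments are standing on each other's wooden trivets: use the empty oblong board as a free spot and swap them round until the oil bottle stands on the round trivet, the lidded jar on the square one, the pepper mill on the triangular one and the glass shaker on the cross-shaped one. Each should stand upright on the middle of its trivet. Tip nothing over, and leave the striped cup where it is.

Things in the scene. Friction and masses are not known exactly. Their poses are not given: they have to be found in the camera images.
- oil: Small clear-glass oil bottle with a cork, loose, 0.3 to 0.5 kg, 149 mm tall, round. Body 62 mm across from the foot to 70 mm up; the neck from 70 to 133 mm up may be taken as 25 mm across, good to grip 105 mm above the foot. Origin: centre of its underside, z up along the bottle. At the start it stands on the triangular or the cross-shaped trivet.
- jar: Squat jar with a red screw lid (fixed on) and a paper label, loose, 0.28 to 0.47 kg, 86 mm tall. Body 56 mm across along its x axis and 62 mm along its y axis, nearly straight-sided to 84 mm up; lid 56 mm across, from 75 to 86 mm up. Good to grip about 60 mm above the foot, across its x axis or across its y axis. Origin: centre of its underside, z up. At the start it stands on the triangular or the cross-shaped trivet, whichever the oil bottle does not.
- pepper_mill: Turned dark-brown wooden pepper mill, the tallest of the four, loose, 0.14 to 0.24 kg, 170 mm tall, round, 58 mm across at the foot. Its rounded head, from 123 to 159 mm up, is 49 mm across at its widest, good to grip 140 mm above the foot; a small metal knob 12 mm across tops it. The head does not turn. Origin: centre of its underside, z up. At the start it stands on the round or the square trivet.
- shaker: Small salt shaker of glass with a domed grey perforated top, loose, 0.08 to 0.13 kg, 90 mm tall, round. Body 44 mm across, up to about 70 mm, good to grip 45 mm above the foot; top 34 mm across. Origin: centre of its underside, z up. At the start it stands on the round or the square trivet, whichever the pepper mill does not.
- trivet_round: Round trivet, 110 mm across: the place of the oil bottle. One of five flat dark-wood pieces, each 10 mm thick, fixed to the worktop, turned to any yaw; they are told apart by outline only. Origin: centre of its underside, on the worktop; z up; its top is 10 mm above the origin. 
- trivet_square: Square trivet, 100 x 100 mm: the place of the lidded jar. One of five flat dark-wood pieces, each 10 mm thick, fixed to the worktop, turned to any yaw; they are told apart by outline only. Origin: centre of its underside, on the worktop; z up; its top is 10 mm above the origin. 
- trivet_triangle: Triangular trivet with three equal sides of 139 mm (corners 80 mm from the centre, mid-sides 40 mm): the place of the pepper mill. One of five flat dark-wood pieces, each 10 mm thick, fixed to the worktop, turned to any yaw; they are told apart by outline only. Origin: centre of its underside, on the worktop; z up; its top is 10 mm above the origin. 
- trivet_cross: Cross-shaped (plus-shaped) trivet of two bars, each 130 x 46 mm: the place of the glass shaker. One of five flat dark-wood pieces, each 10 mm thick, fixed to the worktop, turned to any yaw; they are told apart by outline only. Origin: centre of its underside, on the worktop; z up; its top is 10 mm above the origin. 
- spare_board: Oblong board, 80 mm along its x axis and 150 mm along its y axis, empty at the start: the free spot to set a thing down on for a while. One of five flat dark-wood pieces, each 10 mm thick, fixed to the worktop, turned to any yaw; they are told apart by outline only. Origin: centre of its underside, on the worktop; z up; its top is 10 mm above the origin. 
- cup: Low white cup with dark stripes, a bystander, loose on the worktop, 65 mm across and 50 mm tall, with a handle to its -y side (88 mm overall along y). Origin: underside, middle of cup and handle together, z up. It is to be left alone. It stands at the front left; the centres of all trivets, board and cup lie at least 0.13 m apart.

How it is judged:
By the outcome, as a careful person would: the job done as asked, in the order asked, and still so for the second after the job is handed in, with the robot touching nothing.
It also fails if it takes over 128 s, if anything falls off the work surface, if the arm or the gripper's body presses on something with over 40 N, if the wrist force passes 120 N, or if a joint passes its speed limit or range.

## Working session

There is one attempt and no reset: what is moved stays moved. The work goes in short steps, Python scripts to look and compute and a tool call to move; the robot and the scene stay as the last step left them, time stands still between calls to the robot, and variables do not carry over. Pictures are saved under pics/ and viewed, and the job is handed in when it is done.

Besides the shell and the picture viewer there is one more tool, called by a JSON object that holds its "api" and its "payload". send_rows: Moves the arm, as the interface text tells. Its arguments: {"type":"object","properties":{"targets":{"type":"string"},"jaw":{"type":"number"},"squeeze":{"type":"number"}},"required":["targets"]}

```bash
ls; mkdir -p pics
python3 - <<'E'
from cell import *
import cv2
s=sense(); print({k:s[k] for k in ('time_s','qpos','position','tcp_rot','force','opening')}, finger_overhang)
for n in ('scene','top'):
    p,d=camera(n); cv2.imwrite(f'pics/{n}0.png',p)
    m=camera_model(n); print(n,m)
print(camera_model('wrist'))
E
```

```text
pics
{'time_s': 0.0, 'qpos': array([ 1.55609796e+00,  3.59368603e-01,  1.10624234e-02, -3.47401327e-04,
       -1.22409260e+00, -2.88152400e-01]), 'position': array([0.20118392, 0.64392364, 0.29123647]), 'tcp_rot': array([ 3.13996345e+00, -1.42315032e-04, -3.02968962e-01]), 'force': array([ 0.10099659, -1.45472422, -0.12032653]), 'opening': 1.0002820992699293} 0.0656
scene {'camera_matrix': array([[384.53643522,   0.        , 254.51107945],
       [  0.        , 384.53643522, 191.62188597],
       [  0.        ,   0.        ,   1.        ]]), 'camera_from_world': array([[-0.47740673, -0.87865848,  0.00648763,  0.41128368],
       [-0.4527735 ,  0.23966703, -0.85881073,  0.22534841],
       [ 0.75304646, -0.41293946, -0.51225193,  0.58564493],
       [ 0.        ,  0.        ,  0.        ,  1.        ]])}
top {'camera_matrix': array([[440.11161111,   0.        , 260.36985967],
       [  0.        , 440.11161111, 192.17543602],
       [  0.        ,   0.        ,   1.        ]]), 'camera_from_world': array([[-0.09238547, -0.99570896,  0.00534766,  0.23663274],
       [-0.96681188,  0.08841693, -0.23970238,  0.50935666],
       [ 0.23820098, -0.02731519, -0.97083169,  1.09853778],
       [ 0.        ,  0.        ,  0.        ,  1.        ]])}
{'camera_matrix': array([[290.48144818,   0.        , 251.48683072],
       [  0.        , 290.48144818, 195.11483834],
       [  0.        ,   0.        ,   1.        ]]), 'hand_eye': array([[ 1.18449579e-04, -9.55897219e-01, -2.93701367e-01,
         7.97496339e-02],
       [ 9.99999959e-01,  3.62558294e-05,  2.85299071e-04,
        -2.17549978e-04],
       [-2.62068202e-04, -2.93701389e-01,  9.55897184e-01,
        -9.27519629e-02],
       [ 0.00000000e+00,  0.00000000e+00,  0.00000000e+00,
         1.00000000e+00]])}
```

View pics/scene0.png

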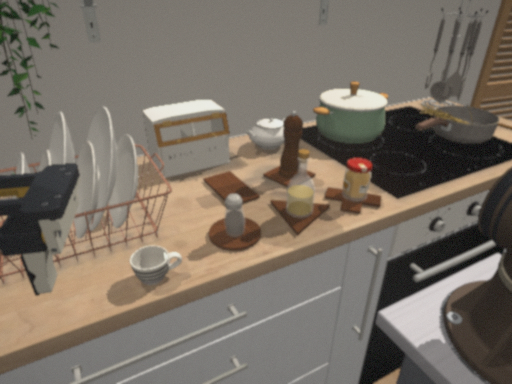

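View pics/top0.png

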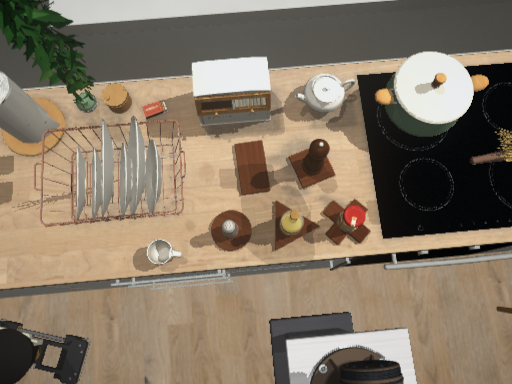

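Oil is on the triangle (290,225 in top), the jar on the cross (348,222), the shaker on the round trivet (231,229) and the mill on the square (312,165). The board at (252,167) is empty, and the cup stands at (162,252). Next I'll measure all of them.

```bash
cat > h.py <<'E'
from cell import *
import numpy as np, cv2
def proj(m,P):
    T=m['camera_from_world'];K=m['camera_matrix'];c=P@T[:3,:3].T+T[:3,3];u=c@K.T;return u[:,:2]/u[:,2:]
def ray(m,uv,z):
    T=m['camera_from_world'];K=m['camera_matrix'];R=T[:3,:3];o=-R.T@T[:3,3]
    d=np.c_[uv,np.ones(len(uv))]@np.linalg.inv(K).T@R
    return o+d*((z-o[2])/d[:,2])[:,None]
def wristmodel(s):
    from scipy.spatial.transform import Rotation as Ro
    m=camera_model('wrist');H=np.eye(4);H[:3,:3]=Ro.from_euler('xyz',s['tcp_rot']).as_matrix();H[:3,3]=s['position']
    return dict(camera_matrix=m['camera_matrix'],camera_from_world=np.linalg.inv(H@m['hand_eye']))
def cloud(m,d):
    v,u=np.mgrid[0:384,0:512];K=m['camera_matrix'];T=m['camera_from_world']
    c=np.stack([(u-K[0,2])/K[0,0]*d,(v-K[1,2])/K[1,1]*d,d],-1)
    return (c-T[:3,3])@T[:3,:3]
def ortho(m,p,z,x0,x1,y0,y1,s=1000):
    # rows: x decreasing down; cols: y decreasing to the right
    X,Y=np.meshgrid(np.arange(x1,x0,-1/s),np.arange(y1,y0,-1/s),indexing='ij')
    uv=proj(m,np.stack([X.ravel(),Y.ravel(),np.full(X.size,z)],1)).astype(np.float32).reshape(X.shape+(2,))
    return cv2.remap(p,uv[...,0],uv[...,1],cv2.INTER_LINEAR)
E
python3 - <<'E'
from h import *
p,d=camera('top');m=camera_model('top');np.save('d0.npy',d);C=cloud(m,d)
masks={}
for n in ['oil','jar','pepper_mill','shaker','trivet_round','trivet_square','trivet_triangle','trivet_cross','spare_board','cup']:
    f=search_frame('top',n);print(n,[(np.round(x['at'],3).tolist(),round(x['score'],2)) for x in f[:2]])
    k=silhouettes('top',n)
    if k:
        masks[n]=k[0]['mask'];q=C[k[0]['mask']];print('   mask',round(k[0]['score'],2),len(q),np.round(np.median(q,0),3),q[:,2].max().round(3))
np.savez('masks0.npz',**masks)
o=ortho(m,p,.01,.3,.75,-.25,.35,1000);cv2.imwrite('pics/ortho0.png',o);print(o.shape, sense()['time_s'])
E
```

```text
oil [([0.431, 0.116, 0.086], 0.87)]
   mask 0.95 508 [0.434 0.122 0.09 ] 0.161
jar [([0.433, -0.038, 0.097], 0.58)]
   mask 0.96 550 [ 0.434 -0.033  0.094] 1.187
pepper_mill [([0.592, 0.042, 0.132], 0.69)]
   mask 0.69 681 [0.593 0.042 0.129] 1.187
shaker [([0.431, 0.272, 0.089], 0.68), ([0.587, 0.057, 0.013], 0.66)]
   mask 0.5 239 [0.436 0.277 0.09 ] 1.187
trivet_round [([0.442, 0.274, 0.01], 0.98)]
   mask 0.97 985 [0.441 0.273 0.01 ] 1.187
trivet_square [([0.587, 0.056, 0.011], 0.64), ([0.433, 0.275, 0.091], 0.16)]
   mask 0.62 702 [0.588 0.057 0.01 ] 1.187
trivet_triangle [([0.431, 0.135, 0.008], 0.6), ([0.419, -0.016, 0.008], 0.3)]
   mask 0.84 557 [0.424 0.133 0.009] 0.018
trivet_cross [([0.419, -0.014, 0.008], 0.84)]
   mask 0.79 867 [ 0.418 -0.016  0.009] 1.187
spare_board [([0.614, 0.206, 0.005], 0.67)]
   mask 0.66 1452 [0.613 0.204 0.01 ] 1.187
cup [([0.398, 0.466, 0.019], 0.83)]
   mask 0.8 516 [0.4   0.467 0.02 ] 1.187
(450, 600, 3) 1.15
```

View pics/ortho0.png

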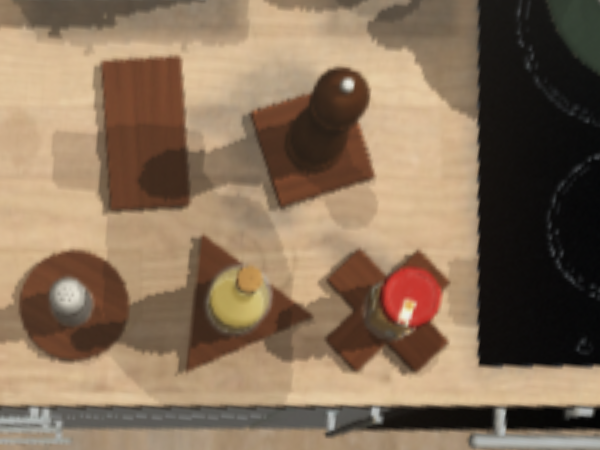

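The rectified view shows all five pieces clearly. Round is near (75,305), the triangle near (237,303), the cross near (387,310), the square near (312,150) and the board at (145,134). Next I'll fit the outlines and the object axes.

```bash
cat > fit.py <<'E'
from h import *
from scipy.optimize import minimize
S=1000;X0,X1,Y0,Y1=.3,.75,-.25,.35
def poly(kind):
    if kind=='round': a=np.linspace(0,2*np.pi,60,endpoint=False);return .055*np.c_[np.cos(a),np.sin(a)]
    if kind=='square': return .05*np.array([[1,1],[-1,1],[-1,-1],[1,-1]])
    if kind=='triangle': a=np.arange(3)*2*np.pi/3;return .0803*np.c_[np.cos(a),np.sin(a)]
    if kind=='board': return np.array([[.04,.075],[-.04,.075],[-.04,-.075],[.04,-.075]])
    a,b=.065,.023;return np.array([[a,b],[b,b],[b,a],[-b,a],[-b,b],[-a,b],[-a,-b],[-b,-b],[-b,-a],[b,-a],[b,-b],[a,-b]])
def world(P,c):
    R=np.array([[np.cos(c[2]),-np.sin(c[2])],[np.sin(c[2]),np.cos(c[2])]]);return P@R.T+c[:2]
def topx(W): return np.c_[(Y1-W[:,1])*S,(X1-W[:,0])*S]
def render(P,c,shape):
    m=np.zeros(shape,np.uint8);cv2.fillPoly(m,[np.round(topx(world(P,c))*16).astype(np.int32)],255,shift=4,lineType=cv2.LINE_AA);return m.astype(float)/255
def fit(kind,c0,wood,ign,period):
    P=poly(kind);best=None
    w=(~ign).astype(float)
    win=np.zeros_like(w);px=topx(np.array([c0[:2]]))[0].astype(int);win[max(0,px[1]-95):px[1]+95,max(0,px[0]-95):px[0]+95]=1;
    w=w*win
    cost=lambda c:(np.abs(render(P,c,wood.shape)-wood)*w).sum()
    for y in np.arange(0,period,period/6) if period else [0]:
        r=minimize(cost,[c0[0],c0[1],y],method='Nelder-Mead',options=dict(initial_simplex=[[c0[0],c0[1],y],[c0[0]+.01,c0[1],y],[c0[0],c0[1]+.01,y],[c0[0],c0[1],y+.2]],xatol=1e-5,fatol=.1))
        if best is None or r.fun<best.fun: best=r
    return best
E
cat > m1.py <<'E'
from fit import *
p,d=camera('top');m=camera_model('top');C=cloud(m,d)
o=ortho(m,p,.01,X0,X1,Y0,Y1)
Cz=cv2.remap(C[...,2].astype(np.float32),*[proj(m,np.stack([a.ravel() for a in np.meshgrid(np.arange(X1,X0,-1/S),np.arange(Y1,Y0,-1/S),indexing='ij')]+[np.full(o.shape[0]*o.shape[1],.01)],1)).astype(np.float32).reshape(o.shape[:2]+(2,))[...,i] for i in (0,1)],cv2.INTER_NEAREST)
ign=cv2.dilate((Cz>.018).astype(np.uint8),np.ones((9,9)))>0
lab=cv2.cvtColor(o,cv2.COLOR_BGR2LAB).astype(float)
hsv=cv2.cvtColor(o,cv2.COLOR_BGR2HSV).astype(float)
wood=((hsv[...,2]<140)&(hsv[...,1]>110)).astype(float)
v=o.copy();v[wood>0]=v[wood>0]//2+np.array([0,120,0],np.uint8);v[ign]=v[ign]//2+np.array([120,0,0],np.uint8)
res={}
for k,c,per in [('round',(.442,.274),0),('triangle',(.445,.115),2*np.pi/3),('cross',(.44,-.037),np.pi/2),('square',(.6,.04),np.pi/2),('board',(.615,.205),np.pi)]:
    r=fit(k,c,wood,ign,per);res[k]=r.x;print(k,r.x.round(4),r.fun)
    for im in (o,v): cv2.polylines(im,[np.round(topx(world(poly(k),r.x))).astype(np.int32)],True,(0,255,255),1)
np.savez('triv.npz',**res)
cv2.imwrite('pics/fit.png',o);cv2.imwrite('pics/fitmask.png',v)
# heights of parts
for n,c,z0,z1 in [('oil cork',(.435,.118),.14,.17),('jar lid',(.435,-.035),.09,.11),('mill knob',(.6,.04),.174,.2),('mill head',(.6,.04),.12,.2),('shaker top',(.44,.275),.085,.11)]:
    k=(np.hypot(C[...,0]-c[0],C[...,1]-c[1])<.06)&(C[...,2]>z0)&(C[...,2]<z1);q=C[k]
    print(n,len(q),q.min(0).round(3),q.max(0).round(3),q.mean(0).round(4),((q.min(0)+q.max(0))/2).round(4))
E
python3 m1.py
```

```text
round [0.4446 0.276  0.1143] 319.98039215686276
triangle [0.4433 0.1167 2.5067] 218.91764705882355
cross [ 0.4396 -0.0368  0.7654] 587.8549019607842
square [0.606  0.0372 0.2942] 305.0509803921569
board [0.616  0.2051 1.6368] 465.964705882353
oil cork 88 [0.432 0.105 0.14 ] [0.455 0.128 0.162] [0.442  0.1163 0.1555] [0.4437 0.1162 0.1512]
jar lid 378 [ 0.411 -0.068  0.09 ] [ 0.466 -0.014  0.101] [ 0.4376 -0.0401  0.0955] [ 0.4388 -0.0409  0.0953]
mill knob 19 [0.601 0.029 0.176] [0.612 0.04  0.182] [0.6064 0.0344 0.1781] [0.6067 0.0345 0.1787]
mill head 357 [0.581 0.01  0.121] [0.63  0.059 0.182] [0.6002 0.0379 0.1574] [0.6055 0.0346 0.1511]
shaker top 143 [0.424 0.264 0.085] [0.458 0.295 0.103] [0.44   0.2785 0.0945] [0.441  0.2792 0.0941]
```

View pics/fit.png

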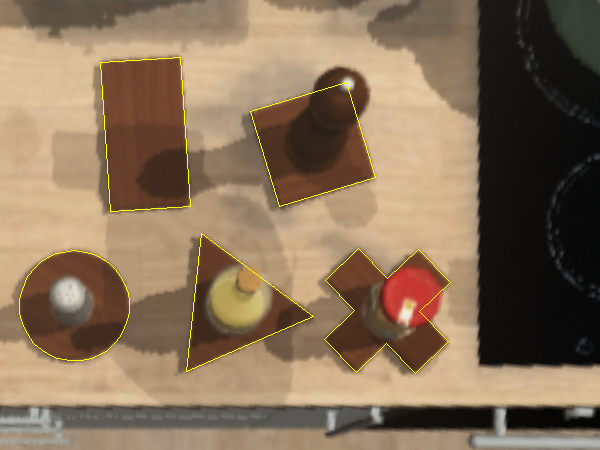

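View pics/fitmask.png

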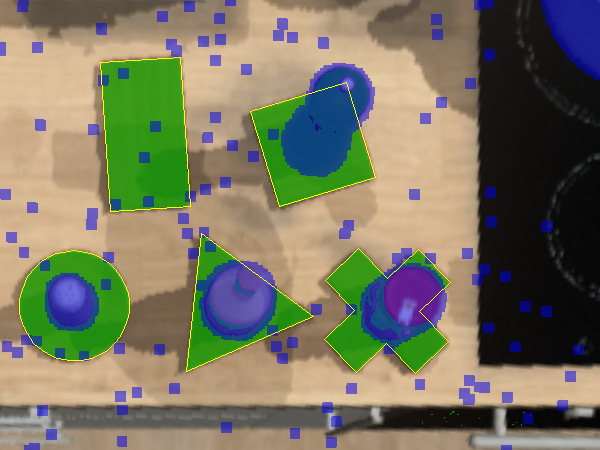

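```bash
cat > go.py <<'E'
import sys
from cell import sense
import numpy as np
# usage: go.py x y z yawdeg -> shift in tool axes (cm) and turn
s=sense();a=s['tcp_rot'][2];p=s['position']
print('t',round(s['time_s'],2),'p',p.round(4),'rpy',np.degrees(s['tcp_rot']).round(2),'F',np.round(s['force'],1),'open',round(s['opening'],3),'q',s['qpos'].round(2))
if len(sys.argv)>1:
    x,y,z,w=map(float,sys.argv[1:]);d=np.array([x,y,z])-p
    t=(np.degrees(a)-w+180)%360-180
    print('shift cm',[round(100*v,2) for v in (d[0]*np.cos(a)+d[1]*np.sin(a),d[0]*np.sin(a)-d[1]*np.cos(a),-d[2])],'turn',round(t,2))
E
python3 go.py .441 .279 .25 -90
python3 - <<'E'
from h import *
d=np.load('d0.npy');C=cloud(camera_model('top'),d)
for y in np.arange(.35,.8,.05):
    r=[]
    for x in np.arange(.2,.7,.05):
        k=(abs(C[...,0]-x)<.025)&(abs(C[...,1]-y)<.025)&(C[...,2]<.6);z=C[k][:,2];r.append(round(float(np.percentile(z,98)),2) if len(z)>5 else None)
    print(round(y,2),r)
p,_=camera('scene');cv2.imwrite('pics/jarcrop.png',cv2.resize(p[140:230,300:420],None,fx=5,fy=5,interpolation=cv2.INTER_CUBIC))
E
```

```text
t 1.2 p [0.2013 0.6443 0.2921] rpy [180.    -0.   -17.35] F [ 0.2 -0.6  0.7] open 0.999 q [ 1.56  0.36  0.01  0.   -1.22 -0.29]
shift cm [np.float64(33.77), np.float64(27.72), np.float64(4.21)] turn 72.65
0.35 [-0.89, -0.89, -0.89, 0.0, 0.0, 0.01, 0.0, 0.0, 0.13, 0.01]
0.4 [-0.89, -0.89, -0.89, 0.0, 0.05, 0.0, 0.12, 0.12, 0.13, 0.13]
0.45 [-0.89, -0.89, -0.89, 0.05, 0.05, 0.05, 0.21, 0.24, 0.25, 0.25]
0.5 [-0.89, -0.89, -0.88, 0.0, 0.05, 0.01, 0.2, 0.2, 0.2, 0.6]
0.55 [0.34, -0.89, -0.89, 0.0, 0.0, 0.01, 0.21, 0.24, 0.25, 0.59]
0.6 [0.51, 0.49, -0.89, 0.0, 0.0, 0.0, 0.17, 0.19, 0.2, 0.19]
0.65 [0.36, 0.45, -0.89, 0.0, 0.0, 0.0, 0.16, 0.12, 0.08, 0.17]
0.7 [-0.89, 0.33, -0.89, 0.0, 0.0, 0.0, 0.12, 0.07, 0.06, 0.06]
0.75 [-0.89, -0.89, -0.89, 0.0, 0.0, 0.0, 0.12, 0.12, 0.13, 0.13]
```

View pics/jarcrop.png

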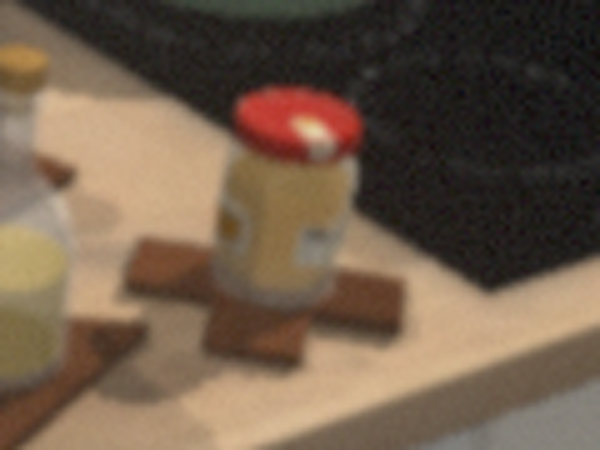

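The jar shows a narrow label panel and a corner-like body; I'll settle its yaw later with the wrist camera. I'll move to the shaker now.

{"api": "send_rows", "payload": {"targets": "4 3.2 0 8;8 6.4 0 16;12 9.7 0 24;16 13 0 32;20 16.4 0 40", "jaw": -1, "squeeze": 15}}

```text
time_s: 1.75
position: [0.3394, 0.4337, 0.2924]
tcp_rot: [-3.141, 0.0, -1.006]
force: [2.0, 0.9, 0.0]
opening: 1.0
```

```bash
python3 go.py .441 .279 .25 -90
```

```text
t 1.75 p [0.3394 0.4337 0.2924] rpy [-1.7997e+02  1.0000e-02 -5.7650e+01] F [2.  0.9 0. ] open 1.0 q [ 1.26  0.15 -0.26  0.   -1.15 -0.7 ]
shift cm [np.float64(18.5), np.float64(-0.31), np.float64(4.24)] turn 32.35
```

{"api": "send_rows", "payload": {"targets": "4.5 0 1 8;9 0 2 16;13.5 0 3 24;17.8 -0.3 4.2 32.4;17.8 -0.3 4.2 32.4"}}

```text
time_s: 2.25
position: [0.4383, 0.283, 0.2488]
tcp_rot: [3.14, -0.002, -1.576]
force: [-0.3, 0.8, -0.4]
opening: 1.002
```

```bash
cat > look.py <<'E'
import sys
from h import *
n,tag=sys.argv[1:3]
s=sense();p,d=camera(n);cv2.imwrite(f'pics/{tag}.png',p);np.savez(f'{tag}.npz',p=p,d=d,pos=s['position'],rot=s['tcp_rot'])
E
python3 look.py wrist w1; python3 go.py .441 .279 .25 -90
```

```text
t 2.3 p [0.438  0.2848 0.2496] rpy [ 1.7995e+02 -6.0000e-02 -9.0010e+01] F [-0.9  0.1  0.3] open 1.0 q [ 0.95  0.14 -0.38 -0.   -1.05 -0.95]
shift cm [np.float64(0.58), np.float64(-0.3), np.float64(-0.04)] turn -0.01
```

View pics/w1.png

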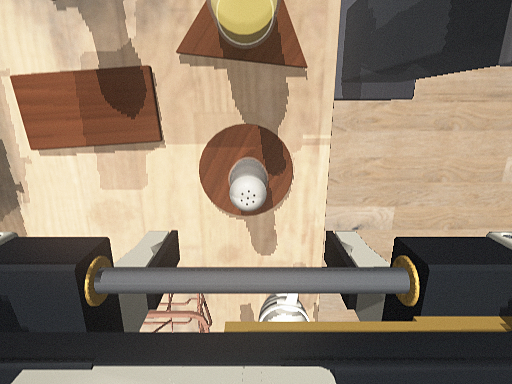

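The wrist view shows the shaker's dome at (247,190), on the round trivet centred near (246,170). I'll measure both from here as a cross-check.

```bash
cat > wm.py <<'E'
from fit import *
# fit trivet outline in wrist picture: ortho at z=.01
def load(tag):
    z=np.load(tag+'.npz');s=dict(position=z['pos'],tcp_rot=z['rot']);return z['p'],z['d'],wristmodel(s)
def part(tag,c,z0,z1,r=.05):
    p,d,m=load(tag);C=cloud(m,d);k=(np.hypot(C[...,0]-c[0],C[...,1]-c[1])<r)&(C[...,2]>z0)&(C[...,2]<z1)&(d>0);q=C[k]
    return len(q),q.min(0).round(4),q.max(0).round(4),((q.min(0)+q.max(0))/2).round(4),np.median(q,0).round(4)
E
python3 - <<'E'
from wm import *
print(part('w1',(.441,.279),.085,.12));print(part('w1',(.441,.279),.03,.07));print(part('w1',(.4446,.276),.005,.014,.07))
p,d,m=load('w1');o=ortho(m,p,.01,X0,X1,Y0,Y1)
T=np.load('triv.npz')
for k in ('round','triangle','board'):cv2.polylines(o,[np.round(topx(world(poly(k),T[k]))).astype(np.int32)],True,(0,255,255),1)
cv2.imwrite('pics/w1o.png',o)
E
```

```text
(1071, array([0.4248, 0.2621, 0.0851]), array([0.4587, 0.2951, 0.1007]), array([0.4418, 0.2786, 0.0929]), array([0.442 , 0.2759, 0.0963]))
(538, array([0.4204, 0.2559, 0.0302]), array([0.463, 0.283, 0.07 ]), array([0.4417, 0.2695, 0.0501]), array([0.4415, 0.2624, 0.0547]))
(4999, array([0.3906, 0.2221, 0.0052]), array([0.4996, 0.3303, 0.0127]), array([0.4451, 0.2762, 0.009 ]), array([0.4485, 0.2633, 0.0103]))
```

View pics/w1o.png

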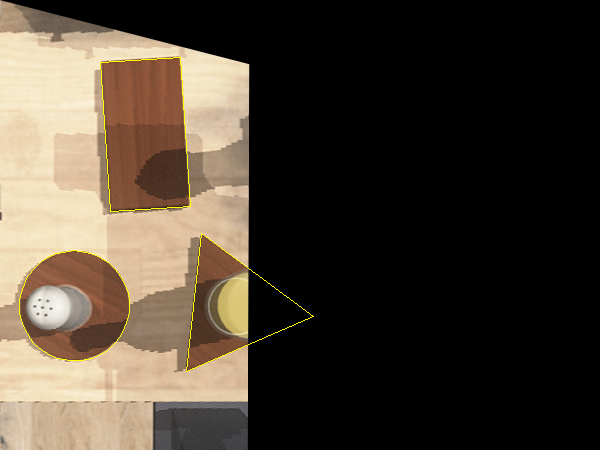

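{"api": "send_rows", "payload": {"targets": "0 0 2 0;0 0 4 0;0 0 5 0;0 0 5 0;0 0 5 0"}}

```text
time_s: 2.8
position: [0.4373, 0.2879, 0.2008]
tcp_rot: [-3.141, 0.0, -1.565]
force: [0.8, 0.1, 0.3]
opening: 1.003
```

```bash
for i in 1 2 3; do python3 go.py .4417 .2787 .104 -90;done
```

```text
t 2.8 p [0.4373 0.2879 0.2008] rpy [-1.7997e+02  1.0000e-02 -8.9670e+01] F [0.8 0.1 0.3] open 1.003 q [ 0.96  0.19 -0.45  0.   -0.93 -0.95]
shift cm [np.float64(0.92), np.float64(-0.43), np.float64(9.68)] turn 0.33
t 2.8 p [0.4373 0.2879 0.2008] rpy [-1.7997e+02  1.0000e-02 -8.9670e+01] F [0.8 0.1 0.3] open 1.003 q [ 0.96  0.19 -0.45  0.   -0.93 -0.95]
shift cm [np.float64(0.92), np.float64(-0.43), np.float64(9.68)] turn 0.33
t 2.8 p [0.4373 0.2879 0.2008] rpy [-1.7997e+02  1.0000e-02 -8.9670e+01] F [0.8 0.1 0.3] open 1.003 q [ 0.96  0.19 -0.45  0.   -0.93 -0.95]
shift cm [np.float64(0.92), np.float64(-0.43), np.float64(9.68)] turn 0.33
```

{"api": "send_rows", "payload": {"targets": "0.9 -0.4 0 0;0.9 -0.4 3 0;0.9 -0.4 6 0;0.9 -0.4 9 0;0.9 -0.4 9.7 0"}}

```text
time_s: 3.3
position: [0.4406, 0.2768, 0.1012]
tcp_rot: [3.139, -0.003, -1.567]
force: [0.4, 0.2, 0.1]
opening: 0.997
```

{"api": "send_rows", "payload": {"targets": "0 0 0 0;0 0 0 0;0 0 0 0;0 0 0 0;0 0 0 0", "jaw": 1, "squeeze": 12}}

```text
time_s: 3.8
position: [0.4415, 0.2785, 0.104]
tcp_rot: [-3.141, 0.001, -1.566]
force: [0.2, 0.4, 0.5]
opening: 0.606
```

```bash
python3 go.py .616 .205 .25 -90
```

```text
t 3.8 p [0.4415 0.2785 0.104 ] rpy [-1.7994e+02  7.0000e-02 -8.9740e+01] F [0.2 0.4 0.5] open 0.606 q [ 0.94  0.31 -0.56  0.   -0.7  -0.93]
shift cm [np.float64(7.43), np.float64(-17.42), np.float64(-14.6)] turn 0.26
```

{"api": "send_rows", "payload": {"targets": "0 0 0 0;0 0 0 0;0 0 0 0;0 0 0 0;0 0 0 0"}}

```text
time_s: 4.3
position: [0.4414, 0.2783, 0.1034]
tcp_rot: [-3.141, 0.0, -1.566]
force: [0.3, -1.4, 4.2]
opening: 0.47
```

{"api": "send_rows", "payload": {"targets": "0 0 -1 0;0 0 -2.5 0;0 0 -4.5 0;0 0 -6 0;0 0 -6 0"}}

```text
time_s: 4.8
position: [0.4419, 0.2789, 0.1654]
tcp_rot: [-3.139, 0.003, -1.566]
force: [0.8, 0.0, -0.9]
opening: 0.469
```

```bash
python3 go.py .616 .205 .114 -90
```

```text
t 4.8 p [0.4419 0.2789 0.1654] rpy [-1.7987e+02  1.6000e-01 -8.9740e+01] F [ 0.8  0.  -0.9] open 0.469 q [ 0.94  0.23 -0.49  0.   -0.84 -0.93]
shift cm [np.float64(7.47), np.float64(-17.38), np.float64(5.14)] turn 0.26
```

{"api": "send_rows", "payload": {"targets": "1 -2.3 0 0;2.3 -5.3 0 0;3.6 -8.4 0 0;4.9 -11.5 0 0;6.2 -14.5 0 0"}}

```text
time_s: 5.3
position: [0.5872, 0.216, 0.1623]
tcp_rot: [3.14, -0.001, -1.567]
force: [0.3, 1.3, -1.1]
opening: 0.468
```

{"api": "send_rows", "payload": {"targets": "1 -2.3 0 0;1.3 -2.9 1 0;1.3 -2.9 3 0;1.3 -2.9 5 0;1.3 -2.9 5.5 0"}}

```text
time_s: 5.8
position: [0.6134, 0.203, 0.1048]
tcp_rot: [3.137, -0.002, -1.567]
force: [-0.5, 0.5, -0.5]
opening: 0.47
```

{"api": "send_rows", "payload": {"targets": "0 0 0 0;0 0 0.3 0;0 0 0.5 0;0 0 0.5 0;0 0 0.5 0"}}

```text
time_s: 6.3
position: [0.6157, 0.2041, 0.1037]
tcp_rot: [-3.141, 0.0, -1.566]
force: [0.8, 0.9, -0.4]
opening: 0.464
```

{"api": "send_rows", "payload": {"targets": "0 0 0.1 0;0 0 0.1 0;0 0 0.1 0;0 0 0.1 0;0 0 0.1 0", "jaw": -1}}

```text
time_s: 6.8
position: [0.6156, 0.2039, 0.1022]
tcp_rot: [-3.142, 0.0, -1.566]
force: [0.3, -0.7, -0.4]
opening: 0.86
```

{"api": "send_rows", "payload": {"targets": "0 0 0 0;0 0 0 0;0 0 0 0;0 0 -3 0;0 0 -6 0"}}

```text
time_s: 7.3
position: [0.6151, 0.2036, 0.1618]
tcp_rot: [3.139, -0.002, -1.566]
force: [0.2, 0.9, 1.3]
opening: 0.999
```

{"api": "send_rows", "payload": {"targets": "0 0 -4 0;0 0 -8 0;0 0 -9 0;0 0 -9 0;0 0 -9 0"}}

```text
time_s: 7.8
position: [0.6151, 0.2038, 0.2513]
tcp_rot: [3.141, 0.0, -1.567]
force: [0.3, 0.5, -0.3]
opening: 0.998
```

```bash
python3 go.py .443 .1165 .25 -90; python3 look.py wrist w2
```

```text
t 7.8 p [0.6151 0.2038 0.2513] rpy [179.94   0.   -89.76] F [ 0.3  0.5 -0.3] open 0.998 q [ 0.62  0.34 -0.11 -0.   -1.12 -0.62]
shift cm [np.float64(8.66), np.float64(17.24), np.float64(0.13)] turn 0.24
```

View pics/w2.png

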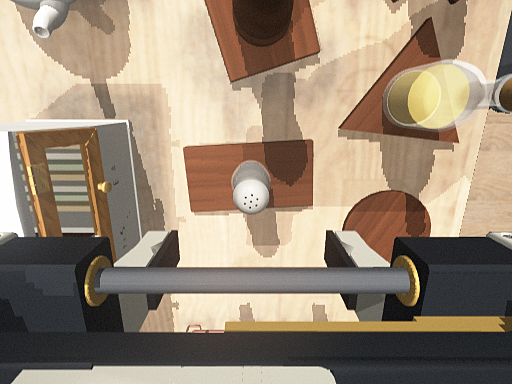

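The shaker stands on the board, dome at (252,195). Next I'll move over the oil bottle.

{"api": "send_rows", "payload": {"targets": "2 4 0 0;4 8 0 0;6 12 0 0;8 16 0 0;8.7 17.2 0 0"}}

```text
time_s: 8.35
position: [0.4401, 0.1138, 0.2507]
tcp_rot: [3.138, -0.001, -1.567]
force: [0.4, 1.1, -0.2]
opening: 1.0
```

{"api": "send_rows", "payload": {"targets": "0 0 0 0;0 0 0 0;0 0 0 0"}}

```text
time_s: 8.65
position: [0.4448, 0.1168, 0.2517]
tcp_rot: [3.141, -0.001, -1.566]
force: [0.1, 0.8, 0.0]
opening: 1.002
```

```bash
python3 look.py wrist w3;python3 go.py .443 .1165 .25 -90;  python3 - <<'E'
from wm import *
print(part('w3',(.443,.1165),.14,.17));print(part('w3',(.443,.1165),.153,.165,.02))
p,d,m=load('w3');cv2.imwrite('pics/w3o.png',cv2.resize(ortho(m,p,.159,.38,.5,.05,.18,4000),None,fx=1,fy=1))
E
```

```text
t 8.7 p [0.4448 0.1167 0.2516] rpy [ 1.7996e+02 -4.0000e-02 -8.9750e+01] F [ 0.8 -0.7 -0.5] open 1.001 q [ 0.69  0.03 -0.5   0.   -1.04 -0.68]
shift cm [np.float64(0.02), np.float64(0.18), np.float64(0.16)] turn 0.25
(1088, array([0.4318, 0.1032, 0.1402]), array([0.4557, 0.1272, 0.1607]), array([0.4438, 0.1152, 0.1504]), array([0.4439, 0.1122, 0.1581]))
(859, array([0.4326, 0.1037, 0.153 ]), array([0.4551, 0.1272, 0.1607]), array([0.4438, 0.1155, 0.1568]), array([0.4439, 0.1144, 0.1583]))
```

View pics/w3o.png

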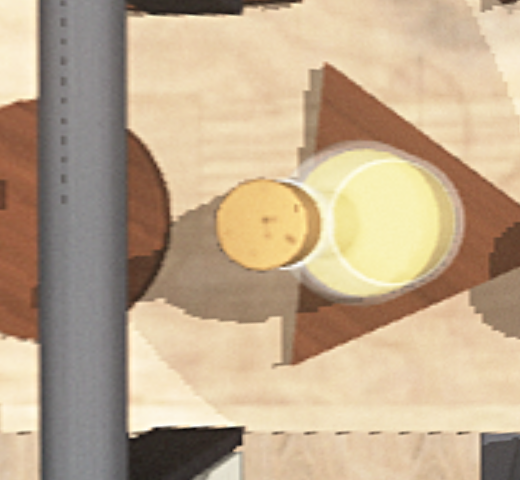

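View pics/w3.png

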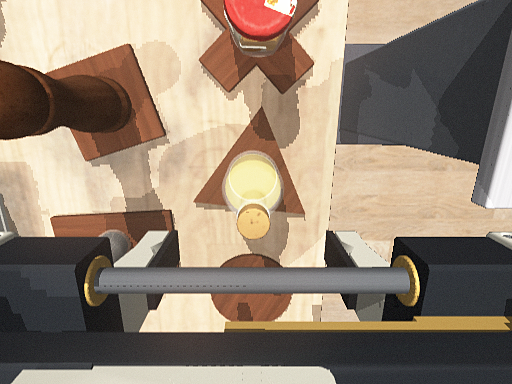

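{"api": "send_rows", "payload": {"targets": "0.1 0.1 2 0;0.1 0.1 4 0;0.1 0.1 6 0;0.1 0.1 7.5 0;0.1 0.1 8.4 0"}}

```text
time_s: 9.2
position: [0.4431, 0.1152, 0.1664]
tcp_rot: [3.139, -0.002, -1.567]
force: [-0.5, -0.8, 1.0]
opening: 1.003
```

{"api": "send_rows", "payload": {"targets": "0 0 0 0;0 0 0 0;0 0 0 0;0 0 0 0;0 0 0 0", "jaw": 1, "squeeze": 25}}

```text
time_s: 9.7
position: [0.4432, 0.1153, 0.1687]
tcp_rot: [-3.141, 0.001, -1.566]
force: [-0.0, -0.3, -0.3]
opening: 0.611
```

{"api": "send_rows", "payload": {"targets": "0 0 0 0;0 0 0 0;0 0 0 0;0 0 0 0;0 0 0 0"}}

```text
time_s: 10.2
position: [0.443, 0.1152, 0.1682]
tcp_rot: [-3.141, 0.0, -1.566]
force: [0.1, -0.2, -0.2]
opening: 0.28
```

{"api": "send_rows", "payload": {"targets": "0 0 0 0;0 0 0 0;0 0 0 0;0 0 0 0;0 0 0 0"}}

```text
time_s: 10.7
position: [0.443, 0.1152, 0.1682]
tcp_rot: [-3.141, 0.0, -1.566]
force: [0.4, 1.2, -0.3]
opening: 0.281
```

```bash
python3 go.py .4449 .2761 .25 -90
```

```text
t 10.7 p [0.443  0.1152 0.1682] rpy [-179.99    0.    -89.75] F [ 0.4  1.2 -0.3] open 0.281 q [ 0.69  0.13 -0.62  0.   -0.82 -0.68]
shift cm [np.float64(-16.09), np.float64(-0.26), np.float64(-8.18)] turn 0.25
```

{"api": "send_rows", "payload": {"targets": "0 0 -1 0;0 0 -2.5 0;0 0 -4 0;-1.5 0 -4.5 0;-4 0 -4.5 0"}}

```text
time_s: 11.2
position: [0.4427, 0.1553, 0.2143]
tcp_rot: [-3.141, 0.001, -1.568]
force: [-0.1, 0.1, -3.8]
opening: 0.283
```

{"api": "send_rows", "payload": {"targets": "-3 0 0 0;-6 -0.1 0 0;-9 -0.2 0 0;-11 -0.2 0 0;-12.1 -0.2 0 0"}}

```text
time_s: 11.7
position: [0.4439, 0.2779, 0.2129]
tcp_rot: [3.141, -0.0, -1.565]
force: [0.7, -0.0, -3.5]
opening: 0.282
```

{"api": "send_rows", "payload": {"targets": "0 0 0.5 0;0 0 2 0;0 0 3.3 0;0 0 4 0;0 0 4 0"}}

```text
time_s: 12.2
position: [0.4438, 0.275, 0.1721]
tcp_rot: [3.14, -0.002, -1.567]
force: [-0.5, -0.1, -2.9]
opening: 0.279
```

```bash
python3 go.py .445 .2761 .168 -90; python3 look.py top t4
```

```text
t 12.2 p [0.4438 0.275  0.1721] rpy [ 1.799e+02 -1.100e-01 -8.980e+01] F [-0.5 -0.1 -2.9] open 0.279 q [ 0.93  0.22 -0.48 -0.   -0.87 -0.93]
shift cm [np.float64(-0.11), np.float64(-0.12), np.float64(0.41)] turn 0.2
```

View pics/t4.png

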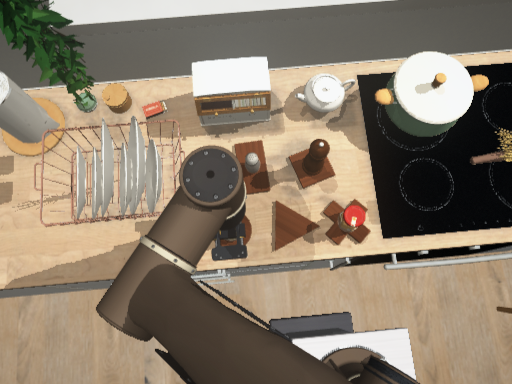

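The triangle is empty and fully visible, and the bottle hangs above the round trivet, which the arm hides. I'll lower it.

{"api": "send_rows", "payload": {"targets": "-0.1 -0.1 0.2 0;-0.1 -0.1 0.3 0;-0.1 -0.1 0.4 0;-0.1 -0.1 0.4 0;-0.1 -0.1 0.4 0"}}

```text
time_s: 12.75
position: [0.4453, 0.2772, 0.1693]
tcp_rot: [-3.141, 0.0, -1.566]
force: [0.9, -0.2, -2.9]
opening: 0.282
```

{"api": "send_rows", "payload": {"targets": "0 0 0.1 0;0 0 0.1 0;0 0 0.1 0"}}

```text
time_s: 13.05
position: [0.4453, 0.2772, 0.1682]
tcp_rot: [-3.141, 0.0, -1.566]
force: [-0.4, 0.0, -2.4]
opening: 0.279
```

{"api": "send_rows", "payload": {"targets": "0.1 0 0 0;0.1 0 0.1 0;0.1 0 0.1 0;0.1 0 0.1 0"}}

```text
time_s: 13.45
position: [0.4455, 0.2762, 0.1681]
tcp_rot: [-3.141, 0.0, -1.566]
force: [-1.7, -1.8, 5.7]
opening: 0.283
```

Contact has been made, so I'll release and lift.

{"api": "send_rows", "payload": {"targets": "0 0 0 0;0 0 0 0;0 0 0 0;0 0 0 0;0 0 0 0", "jaw": -0.2}}

```text
time_s: 13.95
position: [0.4453, 0.2762, 0.1671]
tcp_rot: [3.142, -0.0, -1.566]
force: [-0.5, 0.4, 0.1]
opening: 0.593
```

{"api": "send_rows", "payload": {"targets": "0 0 0 0;0 0 -2 0;0 0 -5 0;0 0 -9 0;0 0 -10 0"}}

```text
time_s: 14.45
position: [0.4466, 0.2773, 0.2715]
tcp_rot: [-3.137, 0.004, -1.566]
force: [-0.6, 0.3, -0.3]
opening: 0.597
```

```bash
python3 look.py wrist w5;python3 go.py .6065 .0345 .285 -90;  python3 - <<'E'
from wm import *
print(part('w5',(.4449,.2761),.153,.165,.03))
E
```

```text
t 14.5 p [0.4465 0.2773 0.2713] rpy [-179.73    0.26  -89.72] F [ 1.  -0.2  1.5] open 0.601 q [ 0.93  0.12 -0.35  0.   -1.09 -0.93]
shift cm [np.float64(24.36), np.float64(-15.88), np.float64(-1.37)] turn 0.28
(720, array([0.4347, 0.2647, 0.153 ]), array([0.4569, 0.2874, 0.1606]), array([0.4458, 0.2761, 0.1568]), array([0.4455, 0.2754, 0.1584]))
```

View pics/w5.png

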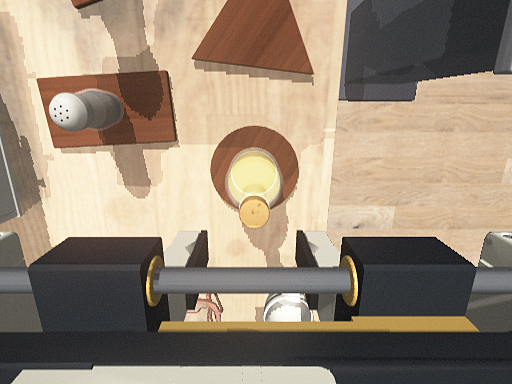

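The oil stands on the round trivet, cork at (255,211), measured at (.446,.276). Next is the mill.

{"api": "send_rows", "payload": {"targets": "3.6 -2.4 -1.4 0;7.2 -4.8 -1.4 0;11 -7.2 -1.4 0;15 -9.8 -1.4 0;19 -12.4 -1.4 0", "jaw": -1}}

```text
time_s: 15.0
position: [0.5705, 0.0851, 0.2803]
tcp_rot: [3.141, -0.0, -1.566]
force: [0.9, 1.2, 0.3]
opening: 0.971
```

{"api": "send_rows", "payload": {"targets": "3 -2 0 0;5.3 -3.4 0 0;5.3 -3.4 0 0;5.3 -3.4 0 0"}}

```text
time_s: 15.4
position: [0.6041, 0.0332, 0.2798]
tcp_rot: [3.14, -0.0, -1.568]
force: [-1.1, 0.2, -0.6]
opening: 0.999
```

```bash
python3 look.py wrist w6;python3 go.py .6065 .0345 .198 -90;  python3 - <<'E'
from wm import *
print(part('w6',(.6065,.0345),.172,.19,.03));print(part('w6',(.6065,.0345),.135,.19,.05))
E
```

```text
t 15.45 p [0.6039 0.0338 0.2801] rpy [ 1.7991e+02 -1.0000e-02 -8.9790e+01] F [ 0.3 -0.1  0.1] open 1.002 q [ 0.38  0.25 -0.17 -0.   -1.15 -0.37]
shift cm [np.float64(-0.07), np.float64(-0.26), np.float64(8.21)] turn 0.21
(219, array([0.6014, 0.0278, 0.1736]), array([0.6131, 0.0391, 0.1811]), array([0.6073, 0.0335, 0.1773]), array([0.6072, 0.0325, 0.1791]))
(2864, array([0.5825, 0.0097, 0.1414]), array([0.632 , 0.0578, 0.1811]), array([0.6072, 0.0337, 0.1612]), array([0.6067, 0.0282, 0.1641]))
```

View pics/w6.png

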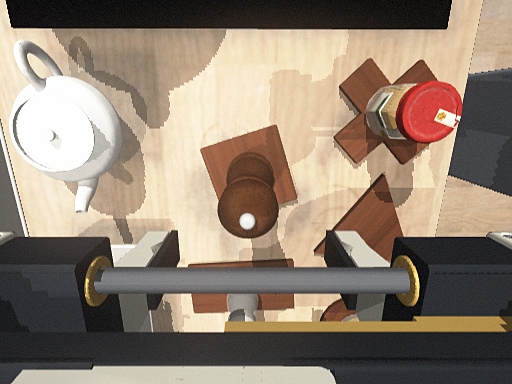

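{"api": "send_rows", "payload": {"targets": "0 -0.3 1.5 0;0 -0.3 3.5 0;0 -0.3 5.5 0;0 -0.3 7.5 0;0 -0.3 8.2 0"}}

```text
time_s: 15.95
position: [0.6057, 0.0346, 0.1963]
tcp_rot: [3.138, -0.001, -1.565]
force: [-0.2, -0.3, 0.1]
opening: 1.001
```

{"api": "send_rows", "payload": {"targets": "0 0 0 0;0 0 0 0;0 0 0 0;0 0 0 0;0 0 0 0", "jaw": 1, "squeeze": 20}}

```text
time_s: 16.45
position: [0.6075, 0.0339, 0.1998]
tcp_rot: [-3.141, 0.0, -1.566]
force: [-0.1, -0.2, -0.2]
opening: 0.609
```

{"api": "send_rows", "payload": {"targets": "0 0 0 0;0 0 0 0;0 0 0 0;0 0 0 0;0 0 0 0"}}

```text
time_s: 16.95
position: [0.6075, 0.0339, 0.1997]
tcp_rot: [-3.141, -0.0, -1.566]
force: [-1.1, -0.3, 5.2]
opening: 0.543
```

```bash
python3 go.py .4433 .1167 .25 -90
python3 - <<'E'
from fit import *
z=np.load('t4.npz');p,d=z['p'],z['d'];m=camera_model('top');o=ortho(m,p,.01,X0,X1,Y0,Y1)
hsv=cv2.cvtColor(o,cv2.COLOR_BGR2HSV);wood=((hsv[...,2]<140)&(hsv[...,1]>110)).astype(float)
r=fit('triangle',(.4433,.1167),wood,np.zeros(wood.shape,bool),2*np.pi/3);print(r.x,r.fun)
E
```

```text
t 16.95 p [0.6075 0.0339 0.1997] rpy [-179.97   -0.    -89.74] F [-1.1 -0.3  5.2] open 0.543 q [ 0.38  0.32 -0.26  0.   -0.98 -0.37]
shift cm [np.float64(-8.36), np.float64(16.38), np.float64(-5.03)] turn 0.26
[0.4426243 0.1172968 2.5080494] 362.878431372549
```

{"api": "send_rows", "payload": {"targets": "0 0 -0.5 0;0 0 -1.5 0;0 0 -3 0;0 0 -4.5 0;0 0 -4.5 0"}}

```text
time_s: 17.45
position: [0.6085, 0.0341, 0.2467]
tcp_rot: [-3.138, 0.001, -1.566]
force: [0.9, 0.7, -1.4]
opening: 0.537
```

{"api": "send_rows", "payload": {"targets": "-1 2 0 0;-2.5 5 0 0;-4 8 0 0;-5.5 11 0 0;-7 14 0 0"}}

```text
time_s: 17.95
position: [0.4656, 0.1035, 0.2435]
tcp_rot: [3.141, -0.0, -1.567]
force: [0.3, 0.8, -1.5]
opening: 0.543
```

{"api": "send_rows", "payload": {"targets": "-1 2 0 0;-1.3 2.4 1.5 0;-1.3 2.4 3 0;-1.3 2.4 4 0;-1.3 2.4 4 0"}}

```text
time_s: 18.45
position: [0.4422, 0.1156, 0.2027]
tcp_rot: [3.139, -0.002, -1.567]
force: [0.7, 0.3, -1.6]
opening: 0.544
```

```bash
python3 go.py .443 .117 .2 -90
```

```text
t 18.45 p [0.4422 0.1156 0.2027] rpy [ 1.7985e+02 -9.0000e-02 -8.9770e+01] F [ 0.7  0.3 -1.6] open 0.544 q [ 0.69  0.08 -0.58 -0.   -0.92 -0.68]
shift cm [np.float64(-0.14), np.float64(-0.08), np.float64(0.27)] turn 0.23
```

{"api": "send_rows", "payload": {"targets": "0 0 0.2 0;0 0 0.4 0;0 0 0.5 0;0 0 0.5 0;0 0 0.5 0"}}

```text
time_s: 18.95
position: [0.4433, 0.1162, 0.1997]
tcp_rot: [-3.141, 0.0, -1.566]
force: [-0.9, -1.5, 3.1]
opening: 0.543
```

```bash
python3 go.py .443 .117 .2 -90
```

```text
t 18.95 p [0.4433 0.1162 0.1997] rpy [-1.7995e+02  2.0000e-02 -8.9750e+01] F [-0.9 -1.5  3.1] open 0.543 q [ 0.69  0.09 -0.58  0.   -0.9  -0.68]
shift cm [np.float64(-0.08), np.float64(0.03), np.float64(-0.03)] turn 0.25
```

Contact. Releasing.

{"api": "send_rows", "payload": {"targets": "0 0 0 0;0 0 0 0;0 0 0 0;0 0 0 0;0 0 0 0", "jaw": -1}}

```text
time_s: 19.45
position: [0.443, 0.1162, 0.1991]
tcp_rot: [3.142, 0.0, -1.566]
force: [-0.3, 0.0, -0.4]
opening: 0.931
```

{"api": "send_rows", "payload": {"targets": "0 0 0 0;0 0 -2 0;0 0 -5 0;0 0 -8.5 0;0 0 -8.5 0"}}

```text
time_s: 19.95
position: [0.4449, 0.1171, 0.2887]
tcp_rot: [-3.135, 0.003, -1.566]
force: [-0.6, -0.5, -0.2]
opening: 0.997
```

```bash
python3 look.py wrist w7;python3 go.py .4388 -.0405 .285 -90;  python3 - <<'E'
from wm import *
print(part('w7',(.443,.117),.172,.19,.03));print(part('w7',(.443,.117),.135,.19,.05))
E
```

```text
t 20.0 p [0.4439 0.1168 0.2864] rpy [-1.7977e+02  1.6000e-01 -8.9740e+01] F [-0.  -0.2 -0.7] open 1.002 q [ 0.69 -0.   -0.45  0.   -1.12 -0.68]
shift cm [np.float64(15.73), np.float64(0.58), np.float64(0.14)] turn 0.26
(201, array([0.4378, 0.1094, 0.1735]), array([0.4492, 0.1208, 0.1811]), array([0.4435, 0.1151, 0.1773]), array([0.4439, 0.1139, 0.1792]))
(2692, array([0.4187, 0.0911, 0.1412]), array([0.4674, 0.1393, 0.1811]), array([0.443 , 0.1152, 0.1612]), array([0.4432, 0.11  , 0.1642]))
```

View pics/w7.png

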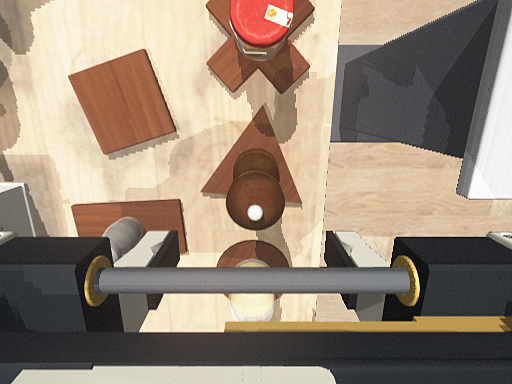

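The mill stands on the triangle within 2 mm of centre. Next I'll move above the jar.

{"api": "send_rows", "payload": {"targets": "3 0.1 0 0;7 0.3 0 0;11 0.5 0 0;14.5 0.6 0 0;15.7 0.6 0 0"}}

```text
time_s: 20.5
position: [0.4367, -0.0431, 0.2833]
tcp_rot: [3.14, -0.0, -1.568]
force: [0.7, 0.4, 0.8]
opening: 0.997
```

{"api": "send_rows", "payload": {"targets": "0 0 3 0;0 0 7 0;0 0 7 0;0 0 7 0"}}

```text
time_s: 20.9
position: [0.4376, -0.0409, 0.2142]
tcp_rot: [3.139, -0.001, -1.566]
force: [0.1, 0.4, 0.2]
opening: 1.0
```

```bash
python3 look.py wrist w8;python3 go.py .4388 -.0405 .2 -90;  python3 - <<'E'
from wm import *
print(part('w8',(.4388,-.0405),.093,.11,.045));print(part('w8',(.4388,-.0405),.02,.08,.05))
p,d,m=load('w8');cv2.imwrite('pics/w8o.png',ortho(m,p,.096,.37,.5,-.11,.04,4000))
E
```

```text
t 20.95 p [ 0.4384 -0.0406  0.2152] rpy [-1.7998e+02 -3.0000e-02 -8.9700e+01] F [-0.2 -0.5 -0.2] open 1.002 q [ 0.36  0.03 -0.59  0.   -0.94 -0.35]
shift cm [np.float64(-0.01), np.float64(-0.04), np.float64(1.52)] turn 0.3
(3773, array([ 0.4114, -0.0688,  0.093 ]), array([ 0.4667, -0.0137,  0.0992]), array([ 0.4391, -0.0413,  0.0961]), array([ 0.4387, -0.0427,  0.0963]))
(771, array([ 0.4085, -0.0686,  0.02  ]), array([ 0.4699, -0.0408,  0.0791]), array([ 0.4392, -0.0547,  0.0496]), array([ 0.4388, -0.0675,  0.0572]))
```

View pics/w8.png

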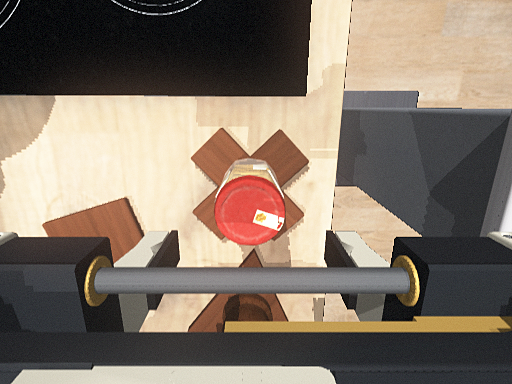

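View pics/w8o.png

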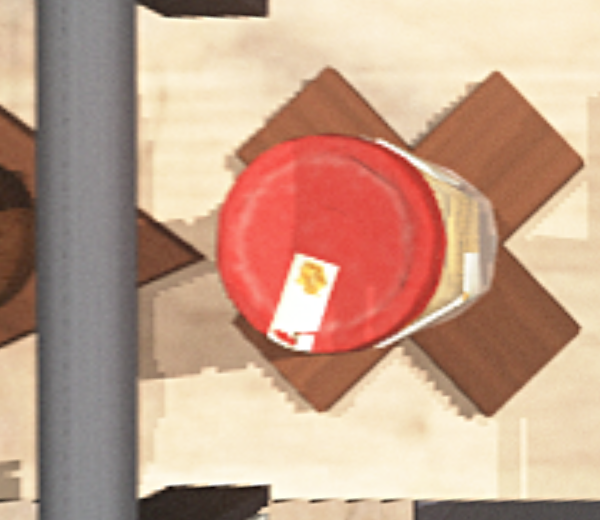

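Run:
```python
from wm import *
p,d,m=load('w8');C=cloud(m,d);c=np.array([.4391,-.0413])
k=(np.hypot(C[...,0]-c[0],C[...,1]-c[1])<.045)&(C[...,2]>.03)&(C[...,2]<.075);q=C[k][:,:2]-c
print(len(q))
im=np.full((560,560,3),255,np.uint8)
for a,b in q: cv2.circle(im,(int(280-b*8000),int(280-a*8000)),2,(0,0,0),-1)
cv2.circle(im,(280,280),int(.028*8000),(0,0,255),1)
z=np.load('t4.npz');C=cloud(camera_model('top'),z['d']);k=(np.hypot(C[...,0]-c[0],C[...,1]-c[1])<.045)&(C[...,2]>.03)&(C[...,2]<.08);q2=C[k][:,:2]-c
for a,b in q2: cv2.circle(im,(int(280-b*8000),int(280-a*8000)),2,(255,0,0),-1)
p,d=camera('scene');C=cloud(camera_model('scene'),d);k=(np.hypot(C[...,0]-c[0],C[...,1]-c[1])<.045)&(C[...,2]>.03)&(C[...,2]<.08);q3=C[k][:,:2]-c
for a,b in q3: cv2.circle(im,(int(280-b*8000),int(280-a*8000)),2,(0,160,0),-1)
cv2.imwrite('pics/jarsec.png',im)
```

```text
647
```

View pics/jarsec.png

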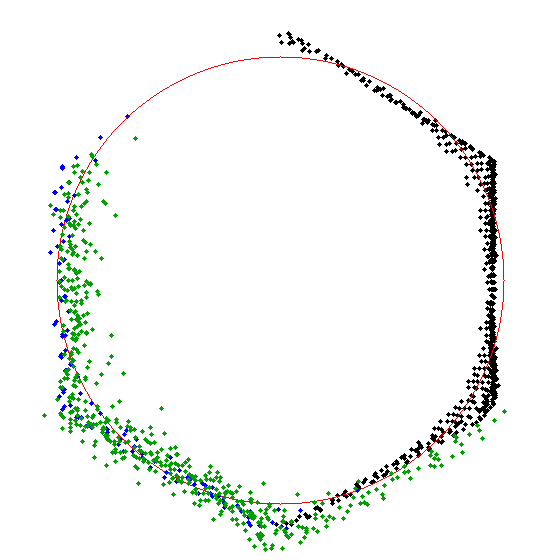

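The section shows a hexagonal body with its flats facing world ±y, so I'll grip along y. I'll turn the tool to yaw 0.

{"api": "send_rows", "payload": {"targets": "0 0 0 -8.5;0 0 0 -17;0 0 0 -25.5;0 0 0 -34;0 0 0 -42.5"}}

```text
time_s: 21.5
position: [0.4386, -0.0404, 0.2161]
tcp_rot: [-3.139, -0.002, -0.818]
force: [-0.6, 0.6, 0.6]
opening: 1.001
```

{"api": "send_rows", "payload": {"targets": "0 0 0 -8.5;0 0 0 -17;0 0 0 -25.5;0 0 0 -34;0 0 0 -42.5"}}

```text
time_s: 22.0
position: [0.4387, -0.0404, 0.2161]
tcp_rot: [-3.141, -0.003, -0.076]
force: [-0.3, 0.0, -0.2]
opening: 1.004
```

{"api": "send_rows", "payload": {"targets": "0 0 0 -4.7;0 0 0 -4.7;0 0 0 -4.7"}}

```text
time_s: 22.3
position: [0.4383, -0.0405, 0.2153]
tcp_rot: [-3.141, -0.002, -0.003]
force: [-0.5, 0.1, -0.5]
opening: 1.0
```

```bash
python3 go.py .4391 -.0413 .119 0
```

```text
t 22.3 p [ 0.4383 -0.0405  0.2153] rpy [-1.7997e+02 -1.2000e-01 -1.7000e-01] F [-0.5  0.1 -0.5] open 1.0 q [ 0.36  0.03 -0.59  0.   -0.94  1.21]
shift cm [np.float64(0.08), np.float64(0.08), np.float64(9.63)] turn -0.17
```

{"api": "send_rows", "payload": {"targets": "0.1 0.1 2 0;0.1 0.1 4.5 0;0.1 0.1 7 0;0.1 0.1 9 0;0.1 0.1 9.6 0"}}

```text
time_s: 22.8
position: [0.4379, -0.042, 0.1169]
tcp_rot: [3.141, 0.002, -0.003]
force: [-0.2, 0.4, 0.1]
opening: 0.999
```

{"api": "send_rows", "payload": {"targets": "0 0 0 0;0 0 0 0;0 0 0 0;0 0 0 0;0 0 0 0", "jaw": 1, "squeeze": 25}}

```text
time_s: 23.3
position: [0.4391, -0.0417, 0.1189]
tcp_rot: [-3.141, -0.002, -0.001]
force: [0.2, 2.4, 3.3]
opening: 0.634
```

{"api": "send_rows", "payload": {"targets": "0 0 0 0;0 0 0 0;0 0 0 0;0 0 0 0"}}

```text
time_s: 23.7
position: [0.4392, -0.0416, 0.1188]
tcp_rot: [-3.141, -0.001, -0.001]
force: [-1.5, 2.0, 6.3]
opening: 0.634
```

```bash
python3 go.py .606 .0372 .119 0
python3 - <<'E'
from wm import *
T=np.load('triv.npz')
for tag in ('w7','w8'):
    p,d,m=load(tag);o=ortho(m,p,.01,X0,X1,Y0,Y1)
    hsv=cv2.cvtColor(o,cv2.COLOR_BGR2HSV)
    wood=((hsv[...,2]<150)&(hsv[...,1]>110)).astype(float)
    if tag=='w7':
        r=fit('square',(.606,.0372),wood,np.zeros(wood.shape,bool),np.pi/2);print(r.x,r.fun)
    cv2.polylines(o,[np.round(topx(world(poly('square'),T['square']))).astype(np.int32)],True,(0,255,255),1)
    cv2.polylines(o,[np.round(topx(world(poly('cross'),T['cross']))).astype(np.int32)],True,(0,255,255),1)
    cv2.imwrite(f'pics/{tag}fit.png',o)
E
```

```text
t 23.7 p [ 0.4392 -0.0416  0.1188] rpy [-1.7998e+02 -8.0000e-02 -3.0000e-02] F [-1.5  2.   6.3] open 0.634 q [ 0.36  0.17 -0.71  0.   -0.68  1.21]
shift cm [np.float64(16.68), np.float64(-7.89), np.float64(-0.02)] turn -0.03
[0.41406584 0.01876379 3.82340023] 854.0
```

View pics/w7fit.png

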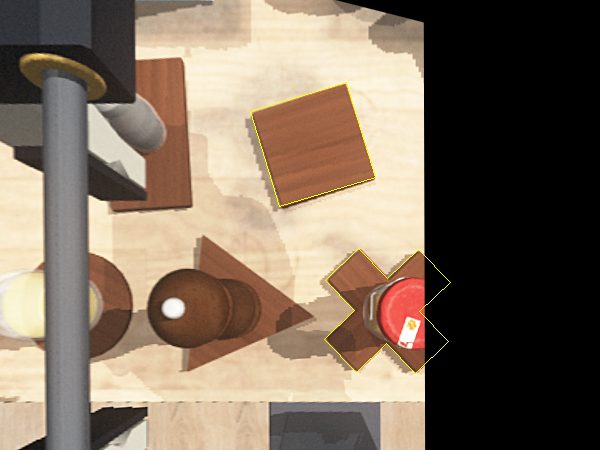

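View pics/w8fit.png

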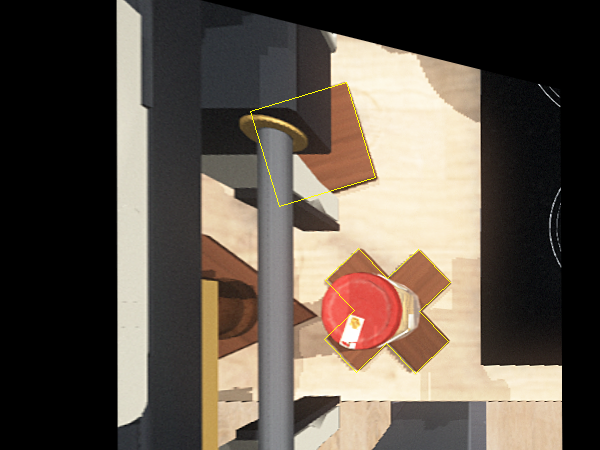

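Both wrist views put the square and cross outlines within about 1 mm of the earlier fit. The numeric refit on w7 diverged because the unseen black area counted as wood, so I'm discarding it. The jar is gripped at 56 mm, so I'll carry it.

{"api": "send_rows", "payload": {"targets": "0 0 -1 0;0 0 -2.5 0;0 0 -4 0;1 0 -4 0;3 0 -4 0"}}

```text
time_s: 24.2
position: [0.4681, -0.042, 0.1584]
tcp_rot: [-3.141, 0.0, -0.001]
force: [0.8, 0.9, -3.2]
opening: 0.635
```

{"api": "send_rows", "payload": {"targets": "3 -0.8 0 0;6 -2.5 0 0;9 -5 0 0;12 -7 0 0;13.7 -7.9 0 0"}}

```text
time_s: 24.7
position: [0.608, 0.0386, 0.1569]
tcp_rot: [3.141, 0.0, -0.0]
force: [0.0, -0.9, -4.1]
opening: 0.635
```

{"api": "send_rows", "payload": {"targets": "0 0 0 0;0 0 1.5 0;0 0 3 0;0 0 3.5 0;0 0 3.5 0"}}

```text
time_s: 25.2
position: [0.6048, 0.0365, 0.1219]
tcp_rot: [3.141, 0.003, -0.001]
force: [-0.4, 0.0, -3.0]
opening: 0.634
```

```bash
python3 go.py .606 .0372 .119 0
```

```text
t 25.2 p [0.6048 0.0365 0.1219] rpy [ 1.7995e+02  1.6000e-01 -7.0000e-02] F [-0.4  0.  -3. ] open 0.634 q [ 0.38  0.41 -0.35 -0.   -0.82  1.19]
shift cm [np.float64(0.12), np.float64(-0.07), np.float64(0.29)] turn -0.07
```

{"api": "send_rows", "payload": {"targets": "0 0 0.2 0;0 0 0.4 0;0 0 0.5 0;0 0 0.5 0;0 0 0.5 0"}}

```text
time_s: 25.7
position: [0.6061, 0.0371, 0.1189]
tcp_rot: [-3.141, -0.001, -0.001]
force: [-1.0, 0.7, 1.9]
opening: 0.636
```

```bash
python3 go.py .606 .0372 .119 0
```

```text
t 25.7 p [0.6061 0.0371 0.1189] rpy [-1.7999e+02 -6.0000e-02 -4.0000e-02] F [-1.   0.7  1.9] open 0.636 q [ 0.38  0.41 -0.35  0.   -0.81  1.19]
shift cm [np.float64(-0.01), np.float64(-0.01), np.float64(-0.01)] turn -0.04
```

{"api": "send_rows", "payload": {"targets": "0 0 0 0;0 0 0 0;0 0 0 0;0 0 0 0;0 0 0 0", "jaw": -1}}

```text
time_s: 26.2
position: [0.6057, 0.037, 0.1181]
tcp_rot: [3.142, -0.0, -0.001]
force: [-0.8, -0.3, 0.2]
opening: 0.981
```

{"api": "send_rows", "payload": {"targets": "0 0 0 0;0 0 -3 0;0 0 -7 0;0 0 -11 0;0 0 -11 0"}}

```text
time_s: 26.7
position: [0.6085, 0.0375, 0.2345]
tcp_rot: [-3.14, -0.01, 0.0]
force: [0.9, 1.5, -0.6]
opening: 0.999
```

```bash
python3 look.py wrist w9; python3 go.py .6155 .204 .23 0;python3 - <<'E'
from wm import *
print(part('w9',(.606,.0372),.093,.11,.045))
C=cloud(camera_model('top'),np.load('d0.npy'))
k=(C[...,1]>.13)&(C[...,1]<.36)&(C[...,2]>.03)&(C[...,2]<.5)&(C[...,0]>.66);q=C[k];print(np.percentile(q,[1,50,99],axis=0).round(3))
z=np.load('t4.npz');C=cloud(camera_model('top'),z['d']);k=(np.hypot(C[...,0]-.6155,C[...,1]-.204)<.04)&(C[...,2]>.085)&(C[...,2]<.11);q=C[k];print('shaker top cam',len(q),((q.min(0)+q.max(0))/2).round(4))
z=np.load('w2.npz');print('shaker wrist',part('w2',(.6155,.204),.085,.12))
E
```

```text
t 26.75 p [0.6071 0.0374 0.2315] rpy [-1.7989e+02 -3.4000e-01 -3.0000e-02] F [-0.8 -0.4 -1.5] open 1.0 q [ 0.38  0.29 -0.23  0.   -1.04  1.19]
shift cm [np.float64(0.83), np.float64(-16.66), np.float64(0.15)] turn -0.03
(3182, array([0.5784, 0.0102, 0.093 ]), array([0.6337, 0.0648, 0.0988]), array([0.6061, 0.0375, 0.0959]), array([0.6071, 0.0375, 0.0964]))
[[0.748 0.135 0.037]
 [0.845 0.244 0.153]
 [0.922 0.355 0.229]]
shaker top cam 127 [0.6144 0.2056 0.0942]
shaker wrist (1030, array([0.5997, 0.1876, 0.0851]), array([0.6322, 0.2207, 0.1006]), array([0.6159, 0.2042, 0.0929]), array([0.6155, 0.2013, 0.0964]))
```

View pics/w9.png

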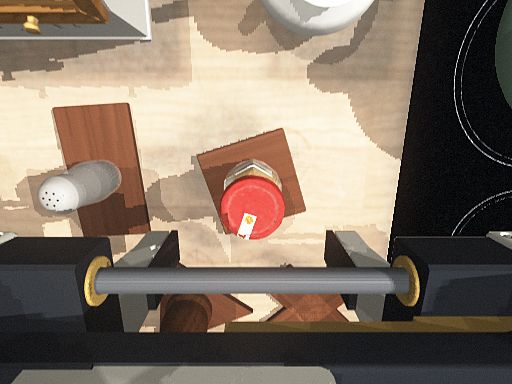

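The jar stands on the square, lid centre (.606,.0375). Next is the shaker on the board, with the tool turned back to yaw −90.

{"api": "send_rows", "payload": {"targets": "0.2 -3.4 0 8.5;0.4 -6.8 0 17;0.6 -10.2 0 25.5;0.8 -13.6 0 34;0.8 -16.7 0 42.5"}}

```text
time_s: 27.25
position: [0.6135, 0.2053, 0.2269]
tcp_rot: [3.14, 0.001, -0.749]
force: [1.2, 0.4, 0.1]
opening: 0.997
```

{"api": "send_rows", "payload": {"targets": "0 0 0 8.5;0 0 0 17;0 0 0 25.5;0 0 0 34;0 0 0 42.5"}}

```text
time_s: 27.75
position: [0.6134, 0.2039, 0.2268]
tcp_rot: [3.14, -0.001, -1.491]
force: [0.3, -0.2, 0.2]
opening: 1.001
```

{"api": "send_rows", "payload": {"targets": "0 0 0 5;0 0 0 5;0 0 0 5"}}

```text
time_s: 28.05
position: [0.6136, 0.2039, 0.2273]
tcp_rot: [3.141, -0.001, -1.569]
force: [-0.6, -1.2, 0.6]
opening: 0.999
```

```bash
python3 look.py wrist w10; python3 go.py .6155 .2042 .104 -90;python3 - <<'E'
from wm import *
print(part('w10',(.6155,.204),.085,.12))
E
```

```text
t 28.1 p [0.6137 0.2039 0.2276] rpy [ 1.7996e+02 -2.0000e-02 -8.9910e+01] F [-0.7 -0.3  0.3] open 1.0 q [ 0.62  0.36 -0.14 -0.   -1.07 -0.62]
shift cm [np.float64(-0.03), np.float64(-0.18), np.float64(12.36)] turn 0.09
(1229, array([0.5995, 0.188 , 0.0853]), array([0.6326, 0.2215, 0.1008]), array([0.6161, 0.2048, 0.093 ]), array([0.6156, 0.2014, 0.0963]))
```

{"api": "send_rows", "payload": {"targets": "0 -0.2 3 0;0 -0.2 6 0;0 -0.2 9 0;0 -0.2 11.5 0;0 -0.2 12.3 0"}}

```text
time_s: 28.6
position: [0.6144, 0.2031, 0.1021]
tcp_rot: [3.137, -0.002, -1.57]
force: [0.2, 0.0, -0.9]
opening: 1.001
```

{"api": "send_rows", "payload": {"targets": "0 0 0 0;0 0 0 0;0 0 0 0;0 0 0 0;0 0 0 0", "jaw": 1, "squeeze": 12}}

```text
time_s: 29.1
position: [0.6162, 0.2042, 0.1062]
tcp_rot: [-3.14, 0.001, -1.572]
force: [0.0, 0.5, 0.1]
opening: 0.605
```

{"api": "send_rows", "payload": {"targets": "0 0 0 0;0 0 0 0;0 0 0 0;0 0 0 0;0 0 0 0"}}

```text
time_s: 29.6
position: [0.6161, 0.2041, 0.1055]
tcp_rot: [-3.141, 0.0, -1.571]
force: [0.6, 0.1, 4.2]
opening: 0.471
```

```bash
python3 go.py .4396 -.0368 .104 -90
```

```text
t 29.6 p [0.6161 0.2041 0.1055] rpy [-1.7997e+02  1.0000e-02 -9.0040e+01] F [0.6 0.1 4.2] open 0.471 q [ 0.62  0.48 -0.26  0.   -0.83 -0.62]
shift cm [np.float64(24.1), np.float64(17.63), np.float64(0.15)] turn -0.04
```

{"api": "send_rows", "payload": {"targets": "0 0 -1 0;0 0 -4 0;0 0 -8 0;0 0 -12 0;0 0 -16 0"}}

```text
time_s: 30.1
position: [0.6153, 0.2037, 0.267]
tcp_rot: [3.141, -0.0, -1.572]
force: [0.7, 0.9, -0.7]
opening: 0.466
```

{"api": "send_rows", "payload": {"targets": "1 0.7 0 0;4 2.9 0 0;7.5 5.5 0 0;11 8 0 0;14.5 10.6 0 0"}}

```text
time_s: 30.6
position: [0.5081, 0.0577, 0.2649]
tcp_rot: [3.141, -0.0, -1.572]
force: [0.6, -0.7, -0.5]
opening: 0.465
```

{"api": "send_rows", "payload": {"targets": "3.5 2.6 0 0;6.5 5 0 0;8.8 6.6 0 0;9.6 7.1 0 0;9.6 7.1 0 0"}}

```text
time_s: 31.1
position: [0.4378, -0.0377, 0.2654]
tcp_rot: [-3.141, 0.0, -1.573]
force: [2.0, 0.2, 0.1]
opening: 0.468
```

```bash
python3 look.py top t11; python3 go.py .4396 -.0368 .1055 -90
python3 - <<'E'
from fit import *
z=np.load('t11.npz');p=z['p'];m=camera_model('top');o=ortho(m,p,.01,X0,X1,Y0,Y1);T=np.load('triv.npz')
for k in T.files:cv2.polylines(o,[np.round(topx(world(poly(k),T[k]))).astype(np.int32)],True,(0,255,255),1)
cv2.imwrite('pics/t11o.png',o)
E
```

```text
t 31.15 p [ 0.4386 -0.0371  0.2654] rpy [-1.7996e+02  2.0000e-02 -9.0100e+01] F [ 0.5  1.  -0.7] open 0.466 q [ 0.37 -0.02 -0.52 -0.   -1.07 -0.37]
shift cm [np.float64(-0.03), np.float64(-0.1), np.float64(15.99)] turn -0.1
```

View pics/t11o.png

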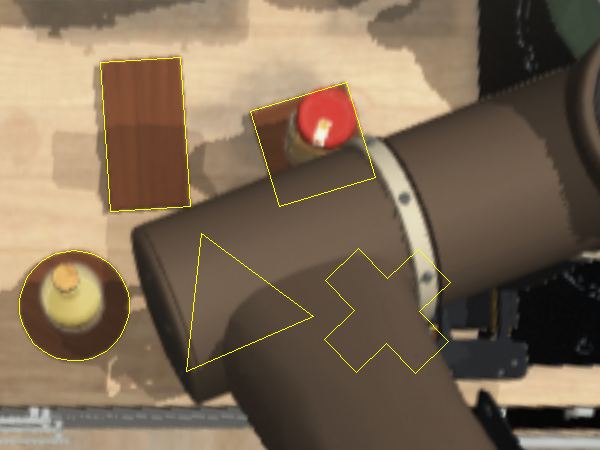

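The oil sits centrally in the round outline and the jar on the square; the arm covers the rest. I'll lower the shaker onto the cross.

{"api": "send_rows", "payload": {"targets": "0 -0.1 3 0;0 -0.1 6.5 0;0 -0.1 10 0;0 -0.1 13 0;0 -0.1 15 0"}}

```text
time_s: 31.65
position: [0.4396, -0.0362, 0.1129]
tcp_rot: [3.139, -0.001, -1.571]
force: [-0.0, 0.0, -1.1]
opening: 0.465
```

{"api": "send_rows", "payload": {"targets": "0 0 0.3 0;0 0 0.6 0;0 0 0.8 0;0 0 0.9 0;0 0 0.9 0"}}

```text
time_s: 32.15
position: [0.4401, -0.0367, 0.1068]
tcp_rot: [-3.14, 0.0, -1.572]
force: [0.4, 0.9, -0.7]
opening: 0.467
```

{"api": "send_rows", "payload": {"targets": "0 0 0.1 0;0 0 0.1 0;0 0 0.1 0"}}

```text
time_s: 32.45
position: [0.4398, -0.0368, 0.1055]
tcp_rot: [-3.141, 0.0, -1.572]
force: [-1.0, -0.1, 1.1]
opening: 0.466
```

```bash
python3 go.py .4396 -.0368 .1055 -90
```

```text
t 32.45 p [ 0.4398 -0.0368  0.1055] rpy [-1.7996e+02  1.0000e-02 -9.0050e+01] F [-1.  -0.1  1.1] open 0.466 q [ 0.37  0.2  -0.73  0.   -0.64 -0.37]
shift cm [np.float64(-0.0), np.float64(0.02), np.float64(-0.0)] turn -0.05
```

Contact and centred. I'll release and rise high.

{"api": "send_rows", "payload": {"targets": "0 0 0 0;0 0 0 0;0 0 0 0;0 0 0 0;0 0 0 0", "jaw": -1}}

```text
time_s: 32.95
position: [0.4397, -0.0369, 0.1051]
tcp_rot: [3.142, -0.0, -1.572]
force: [-0.1, 0.2, -0.4]
opening: 0.861
```

{"api": "send_rows", "payload": {"targets": "0 0 0 0;0 0 -3 0;0 0 -7 0;0 0 -11 0;0 0 -14 0"}}

```text
time_s: 33.45
position: [0.4399, -0.0369, 0.2477]
tcp_rot: [-3.14, 0.0, -1.571]
force: [0.4, 0.3, -0.4]
opening: 1.001
```

{"api": "send_rows", "payload": {"targets": "0 0 -4 0;0 0 -8 0;4 0 -8 0;8 0 -8 0;12 0 -8 0"}}

```text
time_s: 33.95
position: [0.4394, -0.1578, 0.3257]
tcp_rot: [-3.14, 0.0, -1.57]
force: [0.4, -0.3, -0.3]
opening: 1.004
```

```bash
python3 look.py wrist w12;python3 go.py; python3 look.py scene s12; python3 look.py top t12
```

```text
t 34.0 p [ 0.439  -0.1619  0.3252] rpy [ 1.7997e+02 -7.0000e-02 -9.0080e+01] F [ 1.1 -3.1  1. ] open 1.001 q [ 0.07 -0.01 -0.37  0.   -1.21 -0.07]
```

View pics/s12.png

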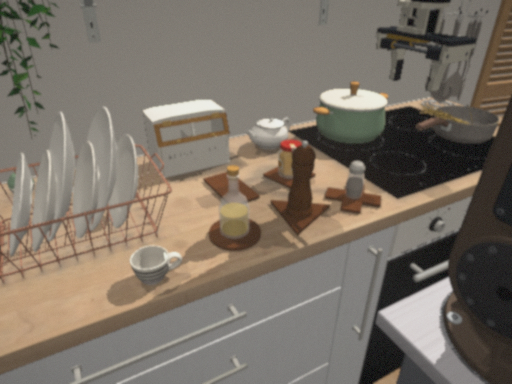

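View pics/t12.png

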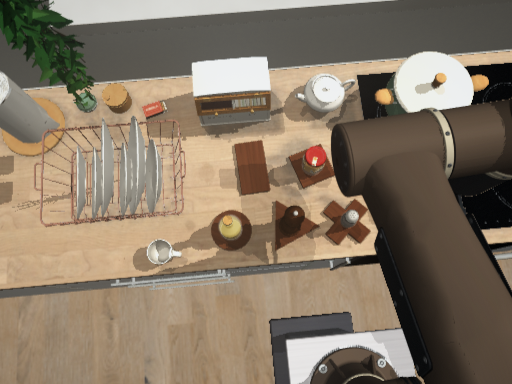

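All four stand upright: oil on round (235,225 in the scene view), mill on the triangle (301,200), jar on the square (290,160) and shaker on the cross (355,185). The cup is unmoved. One last set of measurements before handing in.

Run:
```python
from fit import *
T=np.load('triv.npz');z=np.load('t12.npz');C=cloud(camera_model('top'),z['d'])
for n,k,a,b,r in [('oil','round',.14,.17,.04),('mill','triangle',.172,.19,.04),('mill head','triangle',.12,.19,.05),('jar','square',.09,.11,.05),('shaker','cross',.085,.11,.04)]:
    c=T[k][:2];s=(np.hypot(C[...,0]-c[0],C[...,1]-c[1])<r)&(C[...,2]>a)&(C[...,2]<b);q=C[s];print(n,len(q),((q.min(0)+q.max(0))[:2]/2-c).round(4)*1000,q[:,2].max().round(3))
d0=np.load('d0.npy');C0=cloud(camera_model('top'),d0)
for X in(C0,C):
    s=(np.hypot(X[...,0]-.4,X[...,1]-.467)<.07)&(X[...,2]>.03)&(X[...,2]<.07);q=X[s];print('cup',q.min(0).round(3),q.max(0).round(3))
```

```text
oil 89 [-0.6  0.3] 0.164
mill 22 [ 0.4 -0.6] 0.183
mill head 358 [-0.9 -0. ] 0.183
jar 343 [-1.4  1.3] 0.102
shaker 142 [-0.4  1.8] 0.102
cup [0.367 0.409 0.03 ] [0.432 0.494 0.053]
cup [0.367 0.409 0.03 ] [0.432 0.495 0.055]
```

{"api": "send_rows", "payload": {"targets": "0 0 0 0;0 0 0 0;0 0 0 0"}}

```text
time_s: 34.4
position: [0.4397, -0.156, 0.3252]
tcp_rot: [-3.141, 0.0, -1.57]
force: [0.2, -0.1, -0.4]
opening: 1.0
```

```bash
python3 -c "
from cell import *
print(close_job())"
```

```text
the job is handed in; nothing more can be done
None
```

All four condiments now stand upright on their own trivets. I parked the shaker on the oblong board, moved the oil to the round trivet, the mill to the triangle and the jar to the square, then put the shaker on the cross. The job was handed in at about 34 s on the robot's clock.

- **Placing:** the last top-camera check put each object within about 2 mm of its trivet's centre.
- **Cup:** its position is unchanged from the start, to about 2 mm.
- **Forces:** the largest I read was about 6 N; I only saw force at the end of each move.
- **Failed or disagreeing checks:**
  - A numeric refit of the square trivet from one wrist picture diverged. I discarded it, because the outline overlay in that same picture agreed with the first fit to about 1 mm.
  - The gripper read the shaker about 3 mm narrower than listed (41 mm against 44 mm), but it held and set down without slipping.

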